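# Clamp a timber offcut in the bench jig with its draw latch

## Robot

A 6-joint arm with a two-finger parallel gripper is mounted at the origin on a cart in front of the work surface, level with it; the furniture and walls round the work are solid. World frame = base frame: x ahead of the robot, y to its left, z up, the work surface at z = 0. Lengths are in mm, angles in degrees, forces in N, time in s.
With the tool pointing down it reaches from about 300 to 850 mm from the base axis. Payload 4.2 kg.
Tool frame: the origin (TCP) lies between the finger pads; the fingertips stand 11 mm ahead of it and the grasp point (between the pads) lies 8 mm behind it (env.tips_ahead is the distance from the TCP to the fingertips, in mm); z points along the fingers, y is the line along which they close (so a half turn about z gives the same grasp; the last joint's range is limited). The gripper opens to 91 mm and grips with 3 to 60 N. Pads are 32 mm wide; open, the fingers measure 118 mm over their backs; the gripper's body (76 mm by 178 mm) begins 60 mm behind the grasp point.
Start: joints at [73.281, 18.312, 89.639, -0, 72.044, -1.146], TCP at [154.369, 553.906, 224.976] pointing down, gripper open.
Joint ranges: [-177.97, 177.97], [-48.28, 115.42], [12.27, 149.76], [-77.06, 257.06], [2.81, 150.46], [-146.56, 146.56]. Speed limits (degrees/s): [147.25, 147.25, 180, 180, 180, 180].

## Interface

Orientations are given as [roll, pitch, yaw] about the fixed x, y, z axes, in that order (R = Rz(yaw) Ry(pitch) Rx(roll)).
In Python, from workcell import env, cams gives the robot as it stands.
- The arm moves only by the tool step_arm, never from a script. Its arguments are lists of equal length, an entry for each row: "linear": the shift along the tool's x, y, z in units of 30 cm (1.0 is 30 cm), a list of three; "turn": the turn about the tool's z in units of 360 degrees (1.0 is 360 degrees). In form: {"linear": [[tx, ty, tz], ...], "turn": [turn, ...]}. A call has 1 to 20 rows; each row is the pose to reach, as a shift and turn from the pose commanded when the call began, along the tool's axes at that moment, turning the shorter way round; what a row does not reach only later rows make up. A row lasts 1/8 s, in which the tool goes at most 62.5 mm and 10.7 degrees, less where a joint would pass 70% of its speed; a pose out of reach is approached as far as the arm can. A call with a number of a shift or a turn outside -1 to 1 is refused whole. A call with a gripper value outside its range is refused whole. "fingers" is the closure, from -1 (fully open) to 1 (shut), so that 0 is half open, set as the call begins (left out, the last holds). The fingers move at their own pace and stop on an object; "force" is the grip in N (left out, the last holds). Time passes only in rows, so rows that repeat a pose let the fingers close. It gives the time, the measured TCP pose, the force, the opening and the grip force at its end, in the units of the state.
- env.state(): the state, without advancing time (a new reading comes with each control period).
- cams.grab_frame(name): name is "scene" or "top"; returns a dict with "color" (400x640x3 uint8, blue, green, red), "fx", "fy", "cx", "cy" (pixels), "dist" ([k1, k2, p1, p2, k3] as OpenCV has them; the pictures are not rectified), "extrinsics" (4x4, takes a point from camera to world coordinates). Camera axes: x right, y down, z forward; pixel columns grow to the right and rows downward; lengths in mm; the calibration is good to about 2 mm. A picture is of the moment at which its call begins. There is no depth.
- env.job_done(): hands the job in; it is judged then, once.
The state is a dict: "time_s": time; "qpos": joint angles; "qvel": joint speeds; "effort": joint torques, N m; "ee_pos": TCP position; "ee_rot": TCP orientation; "force": force on the tool from outside, world axes, zero at the start; "torque": the same for the moment, N m; "gripper_width": finger opening in mm; "gripper_force": force on a finger pad.
Only numpy, scipy, OpenCV 4.12 (cv2) and the standard library are available. Lean on these libraries where they do the work, as an engineer would, in place of code of your own. Each camera call takes 0.05 s, during which the arm holds its last target. There are 200 camera calls.

## Task

Clamp the timber offcut in the bench jig with the jig's draw latch: take the loop by its red ball, carry its crossbar over the brass keeper on the blue jaw and gently let it settle on the ledge behind the keeper, under the lip. Then, without gripping it, press the raised lever down flat, past centre, so that it stays shut and the jaw holds the wood tight. Use only light force throughout, keep the wood in its place and leave the other things on the bench alone.

Things in the scene. Friction and masses are not known exactly. Their poses are not given: they have to be found in the camera images.
- jig: Plywood board 260 x 160 x 15 mm, fixed, with a dark fence block (face at x = -5 mm, top 40 mm high), the lever's steel clevis (ears to 60 mm high) and two rails for the jaw. Origin on the underside at the board's centre; x points along the board from the lever to the jaw, y is parallel to the lever's hinge, z up.
- lever_pivot (a point): Hinge axis of the lever (along the jig's y), at x = -35, y = 0, z = 52 mm in the jig. Light friction (about 2 N felt at the loop) keeps the lever where it is left.
- lever: Steel lever 84 mm long, 20 wide, 5 thick. Origin on its hinge axis; the handle points along its -x. The tilt of its z from vertical is the lever angle: 0 is flat shut (handle towards the jig's -x, at a stop), growing as it rises over the top towards the jaw, up to 2.6. It starts at 1.65 to 1.95. Below about 0.2 the loaded latch is past centre and snaps flat by itself.
- lever_tip (a point): End of the handle, 84 mm from the hinge axis; the outer 34 mm is a black grip 26 mm wide, 8 mm thick. Pressing the grip down to shut the loaded latch takes about 4 to 7 N; more than 20 N on the lever is too much.
- loop: Loop of 6 mm steel wire: two side wires 40 mm apart, 131 mm long, joined by a crossbar along y. Origin on its pin in the lever, which lies 20 mm from the hinge axis at x = -19.1, z = -5.9 mm in the lever's frame; its x points to the crossbar. Light friction holds it where it is left. It starts 0.15 to 0.65 rad above level.
- loop_bar (a point): Centre of the crossbar (6 mm round, 40 mm long along y), 131 mm from the loop's pin. Only the crossbar catches on the keeper; the side wires pass either side of it.
- loop_ball (a point): Centre of the red ball, 16 mm in diameter, by which to hold the loop: 24 mm beyond the crossbar and 24 mm above it in the loop's frame (x and z), on a bent stem. Pinched along y it lets the loop swing freely between the fingers.
- jaw: Blue jaw 46 x 82 mm, top at z = 35.5 mm. Origin below its middle, level with the board's underside; axes as the jig's. It slides along the jig's x with about 2.5 N of friction and starts 3 to 8 mm open. Its sprung rubber-faced pad (5.6 N per mm) meets the wood as it is drawn to -x. More than 12 N between loop and keeper while the lever is still above 1.15 is too much.
- keeper_seat (a point): Nominal centre of the hooked crossbar on the jaw's brass keeper, 3 mm from its post and on its ledge (x = -1, z = 52 mm in the jaw). The keeper stands on a height screw set up to 6 mm higher or lower, which no reading tells: find the ledge by touch. Hooked here, before closing, the lever stands at about 1.3 to 1.75.
- keeper_lip (a point): Nominal top of the lip's edge (x = +2, z = 64.5 mm in the jaw), height also up to 6 mm off. The keeper is 24 mm wide: post with its face at x = -4, lip 8 mm thick overhanging the post by 6 mm to x = +2, sprung black ledge (yields 1 mm per 5 N, 4 mm at most) below it from the post to x = +14 with its top 15.5 mm below the lip's top: the throat is 7.5 mm high.
- offcut: Timber offcut, grained wood, 45 x 140 x 19 mm, lying loose on the board between fence block and pad, under the loop. Origin at the centre of its underside.
- wrench: Steel wrench 40 x 188 x 6 mm lying beside the jig. Bystander; origin at the centre of its underside.
- black_tape: Roll of black tape lying flat, 64 mm across, 19 mm high. Bystander.
- quick_clamp: Blue bar clamp lying flat, 104 x 263 x 24 mm. Bystander.
- spare_block: Flat wooden block 116 x 73 x 18 mm. Bystander.
Things that resemble listed ones, but are neither listed nor needed, are in the scene too. What is shaped like the offcut but purple is not meant.

How it is judged (in metres and radians):
On the way, in this order (a step that is already met when the one before it is completed fails the run):
1. the crossbar is hooked: behind the keeper's post and under its lip, with the lever still up (x of loop_bar in the frame of jaw between -0.004 and 0.0025 m and z of loop_bar in the frame of jaw between 0.043 and 0.0605 m and angle between lever's own z axis and vertical above 1.1 rad), for 0.2 s.
2. the lever is pressed flat and the latch draws the jaw onto the wood (angle between lever's own z axis and vertical below 0.08 rad and contact force between loop and jaw above 15 N and contact force between jaw and offcut above 15 N), for 0.2 s.
At the end, for the whole second after the job is handed in: The lever lies flat (within 0.08 rad) past centre, the crossbar is under the keeper's lip against its post and pulls on the keeper with more than 15 N, the pad presses the offcut with more than 15 N, and the offcut still lies at rest on the board within 12 mm of where it was (all of step 2 and x of loop_bar in the frame of jaw between -0.004 and 0.0025 m and z of loop_bar in the frame of jaw between 0.043 and 0.0605 m and z of offcut in the frame of jig between 0.012 and 0.018 m and distance of offcut from where it was at the start of the episode below 0.012 m and linear speed of offcut below 0.02 m/s); the robot touches nothing.
It fails at once if more than 12 N between the loop and the keeper while the lever is still up (contact force between loop and jaw above 12 N and angle between lever's own z axis and vertical above 1.15 rad).
It fails at once if more than 20 N of the robot on the lever itself (not counted while the loop's ball is held) (contact force between any of the fingers, the arm and lever above 20 N and contact force between the fingers and loop below 1 N).
It fails at once if a bystander is moved by more than 20 mm or tipped (distance of any of wrench, black_tape, quick_clamp, spare_block from where it was at the start of the episode above 0.02 m or angle between any of wrench, black_tape, quick_clamp, spare_block's own z axis and vertical above 0.3 rad).
It also fails if it takes over 72 s, if anything falls off the work surface, if the arm or the gripper's body presses on something with over 40 N, if the wrist force passes 120 N, or if a joint passes its speed limit or range.

## Working session

There is one attempt and no reset: what is moved stays moved. The work goes in short steps, Python scripts to look and compute and a tool call to move; the robot and the scene stay as the last step left them, time stands still between calls to the robot, and variables do not carry over. Pictures are saved under pics/ and viewed, at most 10 in all, crops included, and the job is handed in when it is done.

Besides the shell and the picture viewer there is one more tool, called after ">>>" as name(argument=value, ...), one argument or row to a line, values as JSON. step_arm: Moves the arm, as the interface text tells. Its arguments: {"type":"object","properties":{"linear":{"type":"array"},"turn":{"type":"array"},"fingers":{"type":"number"},"force":{"type":"number"}},"required":["linear","turn"]}

```bash
ls; mkdir -p pics; python3 - <<'E'
from workcell import env,cams
import cv2,numpy as np,pickle
s=env.state();print({k:np.round(v,2) for k,v in s.items()})
for n in("scene","top"):
    f=cams.grab_frame(n);cv2.imwrite(f"pics/{n}0.png",f["color"]);pickle.dump(f,open(f"{n}0.pkl","wb"))
    print(n,[f[k] for k in("fx","fy","cx","cy","dist")],np.round(f["extrinsics"],3))
E
```

```text
pics
{'time_s': np.float64(0.0), 'qpos': array([73.28, 18.35, 89.71, -0.  , 72.05, -1.15]), 'qvel': array([ 0.04,  0.03,  0.08, -0.02,  0.07,  0.11]), 'effort': array([ -0.  , -41.24, -23.2 ,   0.07,   0.05,  -0.  ]), 'ee_pos': array([154.22, 553.42, 224.13]), 'ee_rot': array([-179.9 ,   -0.  ,  164.43]), 'force': array([-0.12, -0.  ,  0.92]), 'torque': array([ 0.03, -0.02, -0.07]), 'gripper_force': np.float64(0.0), 'gripper_width': np.float64(91.18)}
scene [504.1772500065495, 504.1772500065495, 311.0614028553979, 209.7012009681083, array([-0.07393563,  0.        ,  0.        ,  0.        ,  0.        ])] [[-7.400000e-01 -4.310000e-01  5.150000e-01 -2.194790e+02]
 [-6.720000e-01  4.860000e-01 -5.590000e-01  1.194670e+03]
 [-9.000000e-03 -7.600000e-01 -6.500000e-01  1.034169e+03]
 [ 0.000000e+00  0.000000e+00  0.000000e+00  1.000000e+00]]
top [437.95611799377645, 437.95611799377645, 313.4665518425408, 196.61820735795948, array([-0.02925167,  0.        ,  0.        ,  0.        ,  0.        ])] [[ 2.200000e-02 -9.860000e-01  1.640000e-01  3.390790e+02]
 [-1.000000e+00 -1.900000e-02  2.400000e-02  3.456480e+02]
 [-2.100000e-02 -1.640000e-01 -9.860000e-01  1.167026e+03]
 [ 0.000000e+00  0.000000e+00  0.000000e+00  1.000000e+00]]
```

View pics/scene0.png

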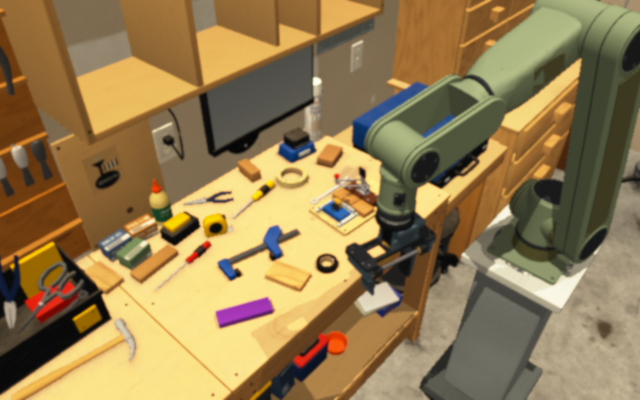

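View pics/top0.png

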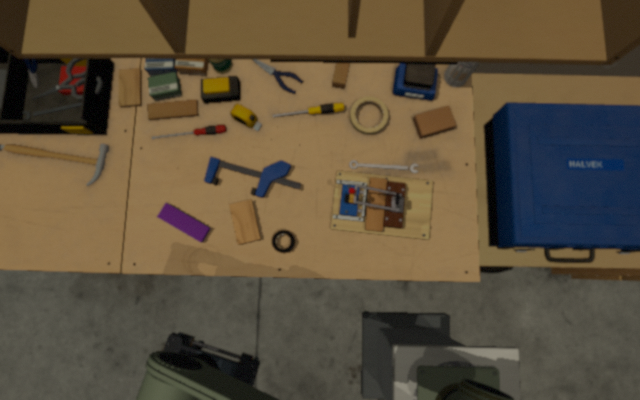

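The jig is at about (382,205) in the top view, with the blue jaw to the left (+y) and the clevis to the right. In the scene view it is at about (345,205). I'll enlarge both.

```bash
python3 - <<'E'
import cv2,numpy as np
a=cv2.imread("pics/top0.png")[160:245,322:442];b=cv2.imread("pics/scene0.png")[160:240,300:400]
a=cv2.resize(a,(780,552),interpolation=cv2.INTER_CUBIC);b=cv2.resize(b,(750,600),interpolation=cv2.INTER_CUBIC)
cv2.imwrite("pics/ta.png",a);cv2.imwrite("pics/sa.png",b)
E
```

```text
(no output)
```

View pics/ta.png

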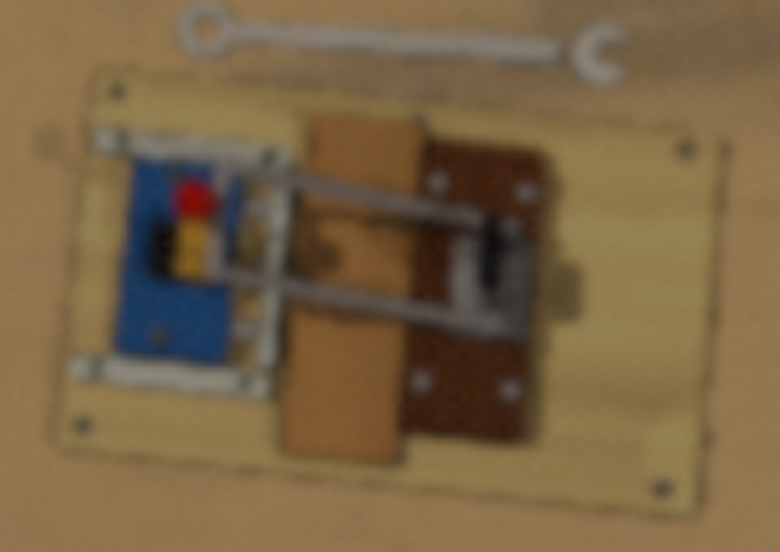

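View pics/sa.png

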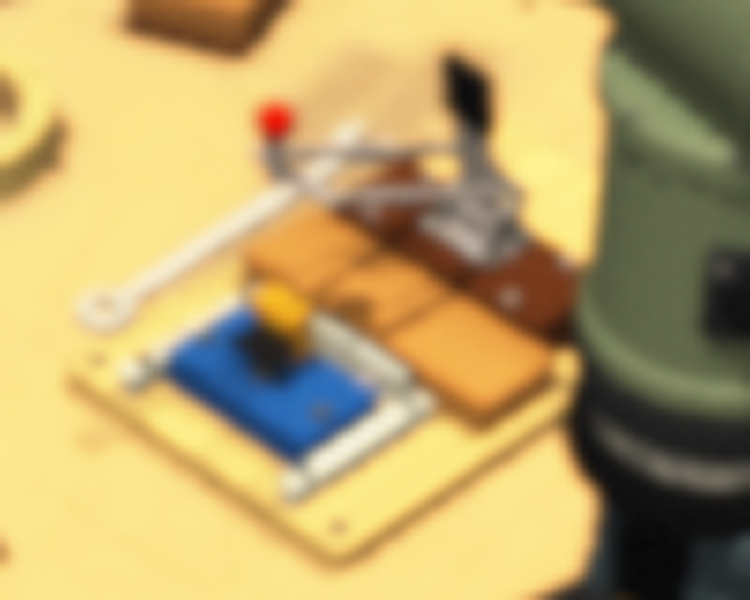

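The crops show the board corners at (98,68), (722,140), (697,515) and (55,447), all in crop pixels. They also show the red ball, the black handle end, the brass lip and the blue jaw. I'll measure these by colour masks and rays.

```bash
cat >h.py <<'E'
import cv2,numpy as np,pickle
def ray(f,p):
    K=np.array([[f["fx"],0,f["cx"]],[0,f["fy"],f["cy"]],[0,0,1]])
    u=cv2.undistortPoints(np.float64([[p]]),K,np.float64(f["dist"]))[0,0]
    T=np.array(f["extrinsics"]);d=T[:3,:3]@[u[0],u[1],1];return T[:3,3],d/np.linalg.norm(d)
def onz(f,p,z):
    o,d=ray(f,p);return o+d*(z-o[2])/d[2]
def tri(f,p,g,q):
    a,d=ray(f,p);b,e=ray(g,q);t=np.linalg.lstsq(np.c_[d,-e],b-a,rcond=None)[0]
    A,B=a+d*t[0],b+e*t[1];return (A+B)/2,np.linalg.norm(A-B)
def red(f,box):
    x0,y0,x1,y1=box;c=f["color"][y0:y1,x0:x1].astype(float)
    w=np.clip(c[...,2]-1.8*np.maximum(c[...,1],c[...,0])-10,0,None)
    n,l,s,_=cv2.connectedComponentsWithStats((w>15).astype(np.uint8))
    k=1+np.argmax(s[1:,4]);w=w*(cv2.dilate((l==k).astype(np.uint8),np.ones((3,3)))>0)
    yy,xx=np.mgrid[y0:y1,x0:x1];return np.array([(xx*w).sum(),(yy*w).sum()])/w.sum(),s[k,4]
E
python3 - <<'E'
from h import *
t=pickle.load(open("top0.pkl","rb"));s=pickle.load(open("scene0.pkl","rb"))
tp=lambda x,y:(322+(x+.5)/6.5-.5,160+(y+.5)/6.494-.5); sp=lambda x,y:(300+(x+.5)/7.5-.5,160+(y+.5)/7.5-.5)
C=[onz(t,tp(*p),15) for p in((98,68),(722,140),(697,515),(55,447))]
print(np.round(C,1),[np.linalg.norm(C[i]-C[i-1]).round(1) for i in range(4)])
c=np.mean(C,0);x=(C[0]+C[3]-C[1]-C[2])[:2];yaw=np.arctan2(x[1],x[0]);print("jig",c,np.degrees(yaw))
c[2]=0;R=np.array([[np.cos(yaw),-np.sin(yaw),0],[np.sin(yaw),np.cos(yaw),0],[0,0,1]]);np.savez("jig.npz",c=c,R=R)
J=lambda p:np.round(R.T@(p-c),1)
SC=[onz(s,sp(*p),15) for p in((70,378),(335,562))];print("scene corners in jig",[J(p) for p in SC])
rt,rs=red(t,(340,180,362,205)),red(s,(325,165,345,185));print(rt,rs)
b,g=tri(t,rt[0],s,rs[0]);print("ball",b,g,J(b))
print("jaw blue edges",[J(onz(t,tp(*p),35.5)) for p in((135,158),(118,350),(228,362))])
print("handle tip",[(J(q[0]),q[1]) for q in[tri(t,tp(491,270),s,sp(455,55))]], "mid black", J(tri(t,tp(491,255),s,sp(467,92))[0]))
print("offcut",[J(onz(t,tp(*p),34)) for p in((308,113),(425,120),(402,462),(280,455))])
print("lip",[J(onz(t,tp(*p),64.5)) for p in((176,278),(210,278))],"ledge end",J(onz(t,tp(150,275),49)))
print("tri lip", J(tri(t,tp(193,278),s,sp(285,330))[0]))
E
```

```text
[[603.9 312.9  15. ]
 [578.2  56.   15. ]
 [423.8  69.4  15. ]
 [446.2 328.2  15. ]] [np.float64(158.4), np.float64(258.2), np.float64(154.9), np.float64(259.8)]
jig [513.0345672  191.64143125  15.        ] 84.67622167501368
scene corners in jig [array([139. , -67.3,  15. ]), array([137.8,  85.8,  15. ])]
(array([351.54036153, 190.50903822]), np.int32(26)) (array([336.31544343, 175.67446483]), np.int32(14))
ball [522.13638156 281.4105724  159.0225561 ] 0.8038355479776538 [ 90.2  -0.7 159. ]
jaw blue edges [array([110.5, -39. ,  35.5]), array([109.1,  39.6,  35.5]), array([65. , 39.5, 35.5])]
handle tip [(array([-16.3,   4.1, 139.7]), np.float64(12.012914048327348))] mid black [-23.1  -1.4 115.6]
offcut [array([ 42.7, -65.6,  34. ]), array([ -4.6, -68. ,  34. ]), array([-7.7, 71.4, 34. ]), array([40.6, 74.1, 34. ])]
lip [array([90.3, 12.6, 64.5]), array([77.1, 11.1, 64.5])] ledge end [100.   10.1  49. ]
tri lip [85.2  8.  55.5]
```

```bash
cat >>h.py <<'E'
import json,os
from scipy.optimize import fsolve
Z=np.load("jig.npz") if os.path.exists("jig.npz") else None
def W(p): return Z["R"]@np.array(p,float)+Z["c"]
def J(p): return Z["R"].T@(np.array(p,float)-Z["c"])
YAW=np.degrees(np.arctan2(Z["R"][1,0],Z["R"][0,0]))   # tool yaw: tool x = jig x, tool y = -jig y
def pin(t): c,s=np.cos(t),np.sin(t);return np.array([-35-19.1*c-5.9*s,52+19.1*s-5.9*c])
def rot(p,v): c,s=np.cos(p),np.sin(p);return np.array([c*v[0]-s*v[1],s*v[0]+c*v[1]])
def bar(t,p): return pin(t)+rot(p,[131,0])
def ball(t,p): return pin(t)+rot(p,[155,24])
def from_ball(b): return fsolve(lambda q:ball(*q)-b,[1.9,.0])
def from_bar(b): return fsolve(lambda q:bar(*q)-b,[1.9,.0])
# commanded pose kept in cmd.json as x,y,z,yaw
def load(): return json.load(open("cmd.json")) if os.path.exists("cmd.json") else [154.369,553.906,224.976,164.43]
def plan(xyz,yaw=None,dp=3):
    c=load();yaw=c[3] if yaw is None else yaw;a=np.radians(c[3])
    d=np.array(xyz)-c[:3];X=[np.cos(a),np.sin(a),0];Y=[np.sin(a),-np.cos(a),0]
    L=np.round([d@X/300,d@Y/300,-d[2]/300],dp);T=round(-((yaw-c[3]+180)%360-180)/360,4)
    n=np.array(c[:3])+300*(L[0]*np.array(X)+L[1]*np.array(Y)-[0,0,L[2]])
    json.dump([*n,c[3]-360*T],open("cmd.json","w"));print("MOVE",L.tolist(),"turn",T,"->",np.round(n,1))
E
python3 - <<'E'
from h import *
b=[522.1,281.4,159.0]
plan([*b[:2],225],YAW)
plan([*b[:2],157]) 
for z in(90,75,58,52,46): q=from_bar([96.5,z]);print(z,q,ball(*q),ball(*q)-[96.5,z])
E
```

```text
MOVE [-1.425, -0.546, -0.0] turn 0.2215 -> [522.2 281.4 225. ]
MOVE [0.0, -0.0, 0.227] turn -0.0 -> [522.2 281.4 156.9]
90 [1.95828258 0.13850849] [116.95656752 117.08373765] [20.45656752 27.08373765]
75 [1.89715142 0.02302994] [119.94096602  99.54630546] [23.44096602 24.54630546]
58 [ 1.93272134 -0.1067038 ] [122.91953553  79.30746682] [26.41953553 21.30746682]
52 [ 1.97154481 -0.15240865] [123.86546153  72.07813526] [27.36546153 20.07813526]
46 [ 2.02391284 -0.1978953 ] [124.7501287   64.81303347] [28.2501287  18.81303347]
```

>>> step_arm(
  linear=[
    [-0.7, -0.273, 0],
    [-0.7, -0.273, 0],
    [-0.7, -0.273, 0],
    [-0.7, -0.273, 0],
    [-0.7, -0.273, 0],
  ],
  turn=[0, 0, 0, 0, 0],
  fingers=-0.1,
  force=8,
)

```text
time_s: 0.72
ee_pos: [336.3, 417.0, 224.6]
ee_rot: [-180.0, -0.0, 164.2]
force: [-0.3, 0.6, 0.3]
gripper_width: 50.0
gripper_force: 0.0
```

>>> step_arm(
  linear=[
    [-0.725, -0.273, 0],
    [-0.725, -0.273, 0],
    [-0.725, -0.273, 0],
    [-0.725, -0.273, 0],
    [-0.725, -0.273, 0],
    [-0.725, -0.273, 0],
    [-0.725, -0.273, 0],
    [-0.725, -0.273, 0],
    [-0.725, -0.273, 0],
    [-0.725, -0.273, 0],
    [-0.725, -0.273, 0],
    [-0.725, -0.273, 0],
  ],
  turn=[0.2215, 0.2215, 0.2215, 0.2215, 0.2215, 0.2215, 0.2215, 0.2215, 0.2215, 0.2215, 0.2215, 0.2215],
)

```text
time_s: 2.22
ee_pos: [522.2, 281.4, 225.0]
ee_rot: [-180.0, -0.0, 84.7]
force: [-0.5, 0.1, 0.5]
gripper_width: 50.2
gripper_force: 0.0
```

>>> step_arm(
  linear=[
    [0, 0, 0.1],
    [0, 0, 0.17],
    [0, 0, 0.227],
    [0, 0, 0.227],
    [0, 0, 0.227],
  ],
  turn=[0, 0, 0, 0, 0],
)

```text
time_s: 2.85
ee_pos: [522.7, 281.6, 157.6]
ee_rot: [179.9, -0.0, 84.7]
force: [-0.0, 0.1, 0.6]
gripper_width: 50.1
gripper_force: 0.0
```

```bash
python3 - <<'E'
from h import *
from workcell import cams
s=cams.grab_frame("scene");t=cams.grab_frame("top")
cv2.imwrite("pics/g1.png",np.hstack([cv2.resize(s["color"][150:230,290:370],(390,390),interpolation=3),cv2.resize(t["color"][150:230,322:402],(390,390),interpolation=3)]))
E
```

```text
(no output)
```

View pics/g1.png

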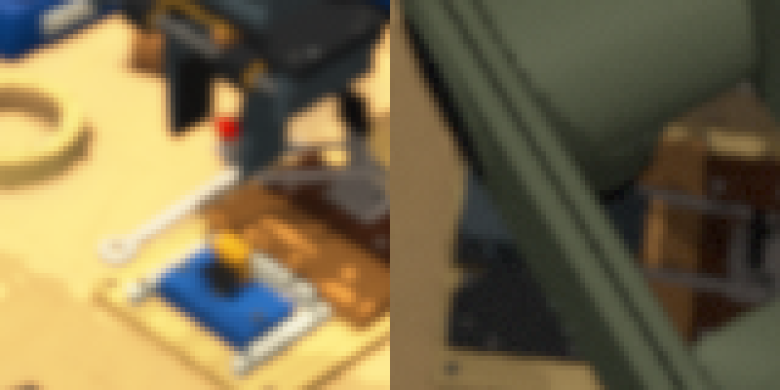

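The left half (scene) shows the red ball between the open fingers, near the tips at about (228,127). The top view is blocked by the arm. I'll close gently.

>>> step_arm(
  linear=[
    [0, 0, 0],
    [0, 0, 0],
    [0, 0, 0],
    [0, 0, 0],
    [0, 0, 0],
    [0, 0, 0],
  ],
  turn=[0, 0, 0, 0, 0, 0],
  fingers=1,
  force=10,
)

```text
time_s: 3.7
ee_pos: [521.7, 281.5, 156.8]
ee_rot: [-179.9, -0.0, 84.7]
force: [-3.0, 0.5, 1.4]
gripper_width: 14.8
gripper_force: 10.0
```

>>> step_arm(
  linear=[
    [0.008, -0.0025, -0.001],
    [0.016, -0.0025, -0.002],
    [0.024, -0.0025, -0.003],
    [0.036, -0.0025, 0.017],
    [0.048, -0.0025, 0.04],
    [0.059, -0.0025, 0.063],
    [0.059, -0.0025, 0.063],
    [0.059, -0.0025, 0.063],
  ],
  turn=[0, 0, 0, 0, 0, 0, 0, 0],
)

```text
time_s: 4.7
ee_pos: [523.5, 300.2, 138.6]
ee_rot: [179.9, -0.1, 84.7]
force: [-2.7, 3.8, 2.5]
gripper_width: 14.9
gripper_force: 10.0
```

>>> step_arm(
  linear=[
    [0.01, 0, 0.025],
    [0.02, 0, 0.05],
    [0.03, 0, 0.077],
    [0.035, 0, 0.105],
    [0.04, 0, 0.135],
    [0.04, 0, 0.135],
    [0.04, 0, 0.135],
  ],
  turn=[0, 0, 0, 0, 0, 0, 0],
)

```text
time_s: 5.58
ee_pos: [524.3, 311.4, 97.5]
ee_rot: [180.0, -0.0, 84.7]
force: [-1.0, 4.3, 1.2]
gripper_width: 14.6
gripper_force: 10.0
```

```bash
python3 - <<'E'
from h import *
from workcell import cams,env
c=load();a=J(c[:3]);n=W([a[0]+29.7,a[1]+.75,a[2]-59.4]);json.dump([*n,c[3]],open("cmd.json","w"))
e=env.state();print("cmd jig",J(n),"meas jig",J(e["ee_pos"]),e["force"])
s=cams.grab_frame("scene")
cv2.imwrite("pics/g2.png",cv2.resize(s["color"][155:235,290:390],(790,632),interpolation=3)[:600])
try:
    r=red(s,(325,165,350,205));print(r)
    o,d=ray(s,r[0]);k=(J(o),Z["R"].T@d);t=(0-k[0][1])/k[1][1];print("ball at y=0 plane:",k[0]+t*k[1])
except Exception as x:print(x)
E
```

```text
cmd jig [ 1.19892588e+02 -6.52179892e-02  9.74760000e+01] meas jig [120.2569922   -0.1546637   97.51745495] [-1.01931978  4.31637024  1.21464861]
(array([325.37241379, 196.24137931]), np.int32(2))
ball at y=0 plane: [133.61670583   0.         106.65781898]
```

View pics/g2.png

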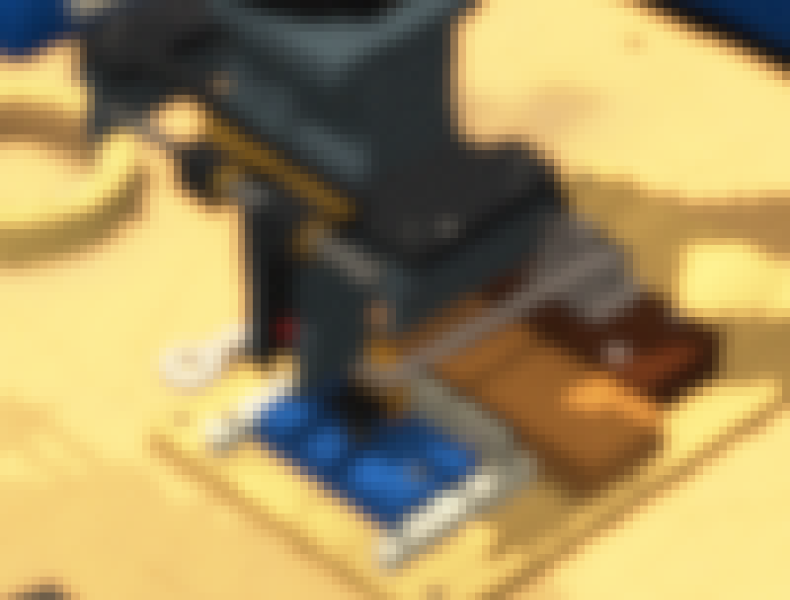

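The scene view shows the near side wire coming from the clevis to about (370,380), with the bar just beyond the brass lip at about (390,355). I'll lower it in small steps with a lighter grip and watch the force.

>>> step_arm(
  linear=[
    [0.001, 0, 0.006],
    [0.002, 0, 0.012],
    [0.002, 0, 0.012],
  ],
  turn=[0, 0, 0],
  force=7,
)

```text
time_s: 6.0
ee_pos: [524.3, 311.8, 93.8]
ee_rot: [180.0, -0.0, 84.7]
force: [-1.7, 4.5, 2.0]
gripper_width: 15.2
gripper_force: 7.0
```

>>> step_arm(
  linear=[
    [0.001, 0, 0.006],
    [0.002, 0, 0.012],
    [0.002, 0, 0.012],
  ],
  turn=[0, 0, 0],
)

```text
time_s: 6.38
ee_pos: [524.3, 312.2, 90.1]
ee_rot: [180.0, -0.0, 84.7]
force: [-1.5, 4.2, 1.2]
gripper_width: 14.9
gripper_force: 7.0
```

>>> step_arm(
  linear=[
    [0.001, 0, 0.006],
    [0.002, 0, 0.012],
    [0.002, 0, 0.012],
  ],
  turn=[0, 0, 0],
)

```text
time_s: 6.75
ee_pos: [524.3, 312.6, 86.4]
ee_rot: [-180.0, 0.0, 84.7]
force: [-2.0, 3.3, 1.1]
gripper_width: 15.0
gripper_force: 7.0
```

>>> step_arm(
  linear=[
    [0.001, 0, 0.006],
    [0.002, 0, 0.012],
    [0.002, 0, 0.012],
  ],
  turn=[0, 0, 0],
)

```text
time_s: 7.12
ee_pos: [524.3, 313.1, 82.7]
ee_rot: [-180.0, 0.0, 84.7]
force: [-1.5, 2.7, 0.8]
gripper_width: 14.7
gripper_force: 7.0
```

>>> step_arm(
  linear=[
    [0.001, 0, 0.005],
    [0.0015, 0, 0.01],
    [0.0015, 0, 0.01],
  ],
  turn=[0, 0, 0],
)

```text
time_s: 7.5
ee_pos: [524.3, 313.4, 79.8]
ee_rot: [-180.0, 0.0, 84.7]
force: [-1.7, 1.6, -0.2]
gripper_width: 14.9
gripper_force: 7.0
```

>>> step_arm(
  linear=[
    [0.0005, 0, 0.004],
    [0.001, 0, 0.007],
    [0.001, 0, 0.007],
  ],
  turn=[0, 0, 0],
)

```text
time_s: 7.88
ee_pos: [524.3, 313.8, 77.7]
ee_rot: [-180.0, 0.0, 84.7]
force: [-2.3, -0.3, 0.5]
gripper_width: 15.2
gripper_force: 7.0
```

>>> step_arm(
  linear=[
    [0.0005, 0, 0.004],
    [0.001, 0, 0.007],
    [0.001, 0, 0.007],
  ],
  turn=[0, 0, 0],
)

```text
time_s: 8.25
ee_pos: [524.4, 314.2, 75.7]
ee_rot: [-180.0, 0.0, 84.7]
force: [-1.7, -1.8, -1.0]
gripper_width: 14.9
gripper_force: 7.0
```

>>> step_arm(
  linear=[
    [0.0005, 0, 0.004],
    [0.001, 0, 0.005],
    [0.001, 0, 0.005],
  ],
  turn=[0, 0, 0],
)

```text
time_s: 8.62
ee_pos: [524.4, 314.5, 74.2]
ee_rot: [-180.0, 0.0, 84.7]
force: [-2.5, -2.3, -0.3]
gripper_width: 15.1
gripper_force: 7.0
```

>>> step_arm(
  linear=[
    [0.0005, 0, 0.004],
    [0.001, 0, 0.005],
    [0.001, 0, 0.005],
  ],
  turn=[0, 0, 0],
)

```text
time_s: 9.0
ee_pos: [524.5, 314.8, 72.7]
ee_rot: [-180.0, 0.0, 84.7]
force: [-2.1, -3.6, 0.0]
gripper_width: 14.8
gripper_force: 7.0
```

>>> step_arm(
  linear=[
    [0.0005, 0, 0.004],
    [0.0005, 0, 0.005],
    [0.0005, 0, 0.005],
  ],
  turn=[0, 0, 0],
)

```text
time_s: 9.38
ee_pos: [524.6, 315.1, 71.4]
ee_rot: [-180.0, 0.0, 84.7]
force: [-2.0, -3.0, 0.2]
gripper_width: 14.9
gripper_force: 7.0
```

>>> step_arm(
  linear=[
    [0.0005, 0, 0.004],
    [0.0005, 0, 0.005],
    [0.0005, 0, 0.005],
  ],
  turn=[0, 0, 0],
)

```text
time_s: 9.75
ee_pos: [524.7, 315.4, 70.2]
ee_rot: [180.0, -0.0, 84.7]
force: [-3.1, -4.0, 3.0]
gripper_width: 14.8
gripper_force: 7.0
```

>>> step_arm(
  linear=[
    [0.0005, 0, 0.004],
    [0.0005, 0, 0.005],
    [0.0005, 0, 0.005],
  ],
  turn=[0, 0, 0],
)

```text
time_s: 10.12
ee_pos: [524.8, 315.8, 69.0]
ee_rot: [180.0, -0.0, 84.7]
force: [-2.6, -3.0, 5.3]
gripper_width: 15.0
gripper_force: 7.0
```

The ledge is felt at a TCP height of about 71 mm. I'll ease up 1 mm and draw the bar under the lip.

>>> step_arm(
  linear=[
    [0, 0, -0.003],
    [-0.005, 0, -0.003],
    [-0.01, 0, -0.003],
    [-0.01, 0, -0.003],
  ],
  turn=[0, 0, 0, 0],
)

```text
time_s: 10.62
ee_pos: [525.0, 315.1, 70.0]
ee_rot: [179.9, -0.3, 84.6]
force: [-4.5, 4.8, 4.4]
gripper_width: 14.9
gripper_force: 7.0
```

>>> step_arm(
  linear=[
    [-0.005, 0, 0],
    [-0.01, 0, 0],
    [-0.01, 0, 0],
  ],
  turn=[0, 0, 0],
)

```text
time_s: 11.0
ee_pos: [525.0, 312.6, 70.0]
ee_rot: [179.9, -0.4, 84.6]
force: [-3.4, 6.2, 3.2]
gripper_width: 15.3
gripper_force: 7.0
```

>>> step_arm(
  linear=[
    [-0.003, 0, -0.001],
    [-0.007, 0, -0.001],
    [-0.007, 0, -0.001],
  ],
  turn=[0, 0, 0],
)

```text
time_s: 11.38
ee_pos: [524.7, 310.3, 70.2]
ee_rot: [179.9, -0.3, 84.6]
force: [-3.2, 6.5, 3.0]
gripper_width: 14.9
gripper_force: 7.0
```

```bash
python3 - <<'E'
from h import *
from workcell import cams,env
e=env.state();q=J(e["ee_pos"]);print(q,e["force"],e["torque"])
b=q[[0,2]]+[0,2];a=from_ball(b);print(a,bar(*a))
s=cams.grab_frame("scene")
cv2.imwrite("pics/g3.png",cv2.resize(s["color"][180:220,320:370],(750,600),interpolation=3))
E
```

```text
[119.20260147  -0.60042734  70.16625839] [-3.20104694  6.47907507  2.9723959 ] [ 9.00813063e-01  7.16524123e-01 -3.49608307e-04]
[ 1.73774384 -0.15137844] [91.85783912 52.05994168]
```

View pics/g3.png

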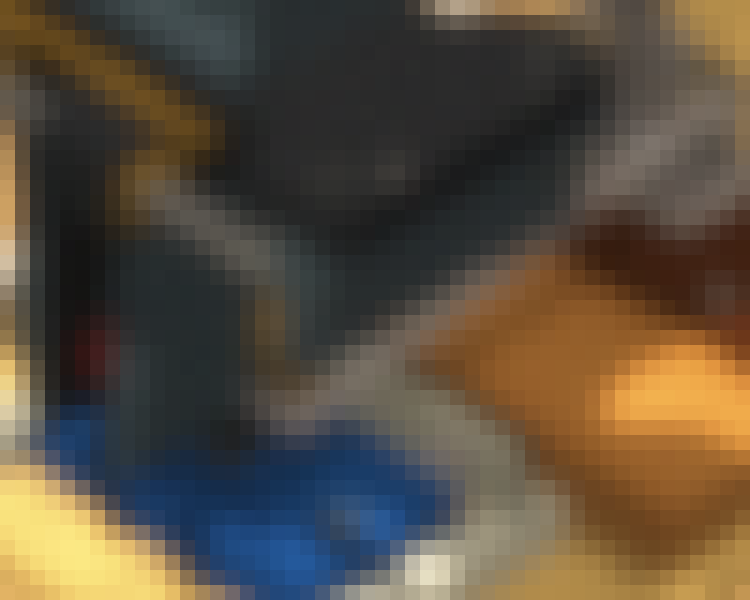

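The side wire runs to the bar beside the brass, and the ball is still held. The bar is about 4.5 mm out and moving freely, so I'll continue.

>>> step_arm(
  linear=[
    [-0.003, 0, 0],
    [-0.007, 0, 0],
    [-0.007, 0, 0],
  ],
  turn=[0, 0, 0],
)

```text
time_s: 11.8
ee_pos: [524.5, 308.2, 70.2]
ee_rot: [179.9, -0.3, 84.6]
force: [-3.5, 5.2, 3.2]
gripper_width: 15.1
gripper_force: 7.0
```

>>> step_arm(
  linear=[
    [-0.003, 0, 0],
    [-0.005, 0, 0],
    [-0.005, 0, 0],
  ],
  turn=[0, 0, 0],
)

```text
time_s: 12.18
ee_pos: [524.4, 306.7, 70.2]
ee_rot: [179.9, -0.3, 84.6]
force: [-3.4, 5.6, 2.2]
gripper_width: 14.8
gripper_force: 7.0
```

>>> step_arm(
  linear=[
    [-0.002, 0, 0],
    [-0.004, 0, 0],
    [-0.004, 0, 0],
  ],
  turn=[0, 0, 0],
)

```text
time_s: 12.55
ee_pos: [524.3, 305.6, 70.2]
ee_rot: [179.9, -0.3, 84.6]
force: [-3.3, 5.7, 2.9]
gripper_width: 15.0
gripper_force: 7.0
```

>>> step_arm(
  linear=[
    [-0.002, 0, 0],
    [-0.004, 0, 0],
    [-0.004, 0, 0],
  ],
  turn=[0, 0, 0],
)

```text
time_s: 12.92
ee_pos: [524.2, 304.4, 70.2]
ee_rot: [179.9, -0.3, 84.6]
force: [-4.2, 5.8, 3.5]
gripper_width: 14.9
gripper_force: 7.0
```

>>> step_arm(
  linear=[
    [-0.002, 0, 0],
    [-0.004, 0, 0],
    [-0.004, 0, 0],
  ],
  turn=[0, 0, 0],
)

```text
time_s: 13.3
ee_pos: [524.1, 303.2, 70.3]
ee_rot: [179.9, -0.4, 84.6]
force: [-3.5, 7.1, 3.3]
gripper_width: 14.9
gripper_force: 7.0
```

>>> step_arm(
  linear=[
    [-0.002, 0, 0],
    [-0.004, 0, 0],
    [-0.004, 0, 0],
  ],
  turn=[0, 0, 0],
)

```text
time_s: 13.68
ee_pos: [524.0, 302.3, 70.4]
ee_rot: [179.9, -0.4, 84.6]
force: [-3.5, 6.9, 3.4]
gripper_width: 15.1
gripper_force: 7.0
```

```bash
python3 - <<'E'
from h import *
from workcell import cams,env
e=env.state();q=J(e["ee_pos"]);a=from_ball(q[[0,2]]+[0,2]);print(q,e["force"],a,bar(*a))
s=cams.grab_frame("scene");p=pickle.load(open("scene0.pkl","rb"))
def blue(f):
    c=f["color"][195:225,320:355].astype(int);m=(c[...,0]>1.6*c[...,2])&(c[...,0]>60);return m
for f in(p,s):
    y,x=np.nonzero(blue(f));print(len(x),x.min(),x.max(),y.min(),y.max(), "bottom corner cols",x[y>=y.max()-2].mean())
cv2.imwrite("pics/g4.png",np.hstack([cv2.resize(f["color"][190:230,318:358],(400,400),interpolation=3) for f in(p,s)]))
E
```

```text
[111.17629441  -0.66764522  70.35036282] [-3.48456604  6.89502131  3.39836081] [ 1.30952797 -0.13179604] [84.23047964 51.71245918]
238 3 28 7 25 bottom corner cols 18.666666666666668
197 3 29 11 25 bottom corner cols 18.666666666666668
```

View pics/g4.png

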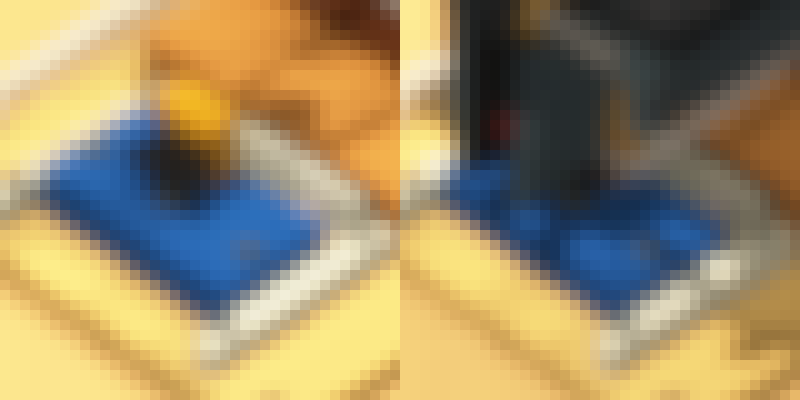

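>>> step_arm(
  linear=[
    [-0.002, 0, 0],
    [-0.002, 0, 0],
    [-0.002, 0, 0],
    [-0.002, 0, 0],
  ],
  turn=[0, 0, 0, 0],
)

```text
time_s: 14.22
ee_pos: [524.0, 301.7, 70.4]
ee_rot: [179.9, -0.4, 84.6]
force: [-3.9, 6.7, 4.0]
gripper_width: 15.3
gripper_force: 7.0
```

>>> step_arm(
  linear=[
    [0, 0, 0],
    [0, 0, 0],
    [0, 0, 0],
    [0, 0, 0],
  ],
  turn=[0, 0, 0, 0],
  fingers=-0.1,
)

```text
time_s: 14.72
ee_pos: [523.3, 298.3, 69.4]
ee_rot: [180.0, -0.0, 84.7]
force: [0.8, 0.1, -0.6]
gripper_width: 49.3
gripper_force: 0.0
```

>>> step_arm(
  linear=[
    [0.02, 0, -0.1],
    [0.05, 0, -0.25],
    [0.2, 0, -0.4],
    [0.4, 0, -0.45],
    [0.5, 0, -0.45],
    [0.5, 0, -0.45],
    [0.5, 0, -0.45],
  ],
  turn=[0, 0, 0, 0, 0, 0, 0],
)

```text
time_s: 15.6
ee_pos: [536.8, 446.7, 204.0]
ee_rot: [-180.0, 0.1, 84.7]
force: [0.2, 0.3, -0.1]
gripper_width: 50.1
gripper_force: 0.0
```

```bash
python3 - <<'E'
from h import *
from workcell import cams,env
s=cams.grab_frame("scene");t=cams.grab_frame("top")
pickle.dump((s,t),open("v1.pkl","wb"))
e=env.state();json.dump([*e["ee_pos"],YAW],open("cmd.json","w"))
rt,rs=red(t,(335,180,365,215)),red(s,(320,165,350,215));print(rt,rs);b,g=tri(t,rt[0],s,rs[0]);q=J(b);print("ball",q,g)
a=from_ball(q[[0,2]]);print(a,bar(*a))
cv2.imwrite("pics/g5.png",np.hstack([cv2.resize(s["color"][160:220,315:375],(395,395),interpolation=3),cv2.resize(t["color"][170:230,335:395],(395,395),interpolation=3)]))
E
```

```text
Traceback (most recent call last):
  File "h.py", line 15, in red
    k=1+np.argmax(s[1:,4]);w=w*(cv2.dilate((l==k).astype(np.uint8),np.ones((3,3)))>0)
        ~~~~~~~~~^^^^^^^^^
ValueError: attempt to get argmax of an empty sequence
```

```bash
python3 - <<'E'
from h import *
s,t=pickle.load(open("v1.pkl","rb"));s0=pickle.load(open("scene0.pkl","rb"))
def py(f,p,y=-.7):
    o,d=ray(f,p);o,d=J(o),Z["R"].T@d;return o+d*(y-o[1])/d[1]
print("start check",py(s0,red(s0,(325,165,345,185))[0]))
rs=red(s,(320,165,350,215));q=py(s,rs[0]);print(rs,q);a=from_ball(q[[0,2]]);print(a,bar(*a))
cv2.imwrite("pics/g5.png",np.hstack([cv2.resize(s["color"][165:215,318:368],(395,395),interpolation=3),cv2.resize(t["color"][150:250,320:420],(395,395),interpolation=3)]))
E
```

```text
start check [ 89.69178454  -0.7        158.68442923]
(array([330.66609922, 201.9895428 ]), np.int32(14)) [110.62287435  -0.7         71.39953121]
[ 1.27578393 -0.13551026] [83.60059183 50.86185248]
```

View pics/g5.png

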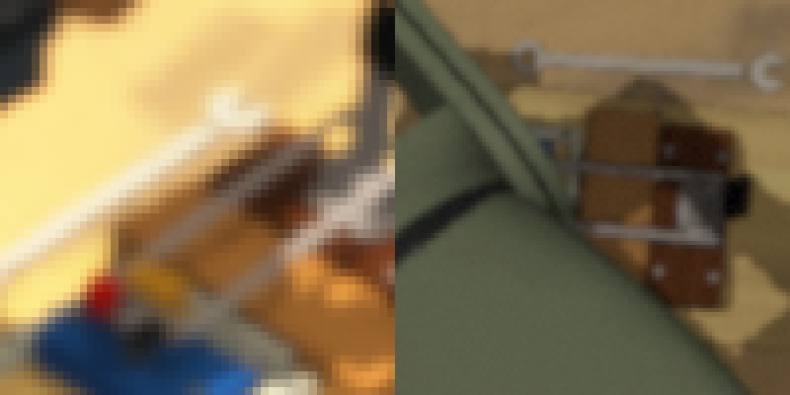

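The scene view shows the bar under the brass lip on the black ledge, with the ball at about (103,297). The top view shows the handle, now past vertical, at about (735,197). The bar is hooked, so I'll plan the press with closed fingers.

```bash
python3 - <<'E'
from h import *
s,t=pickle.load(open("v1.pkl","rb"))
u=(320+(735-395)/3.95,150+197/3.95)
for z in(110,117,124): print("grip top view",z,J(onz(t,u,z)))
e=json.load(open("cmd.json"));print(J(e[:3]))
P=lambda th,r=70:np.array([-35-r*np.cos(th)+4*np.sin(th)+16, 52+r*np.sin(th)+4*np.cos(th)+11])
plan(W([-6,0,204]));plan(W([-6,0,131]))
b=np.array([-6,131])
for th in np.arange(1.5,-.01,-.1):
    d=(P(th)-b)/300;print(round(th,2),np.round([d[0],-d[1]],3),P(th).round(1))
E
```

```text
grip top view 110 [-46.07617127  -1.93757755 110.        ]
grip top view 117 [-44.86243854  -0.68309088 117.        ]
grip top view 124 [-43.64870581   0.57139578 124.        ]
[ 2.55858732e+02 -2.03388565e-01  2.04433659e+02]
MOVE [-0.873, -0.001, 0.001] turn -0.0 -> [512.4 185.6 204.1]
MOVE [0.0, 0.0, 0.244] turn -0.0 -> [512.4 185.6 130.9]
1.5 [-0.047 -0.007] [-20.  133.1]
1.4 [-0.07  -0.006] [-27.  132.7]
1.3 [-0.093 -0.002] [-33.9 131.5]
1.2 [-0.115  0.004] [-40.6 129.7]
1.1 [-0.137  0.013] [-47.2 127.2]
1.0 [-0.158  0.023] [-53.5 124.1]
0.9 [-0.178  0.036] [-59.4 120.3]
0.8 [-0.196  0.05 ] [-64.9 116. ]
0.7 [-0.213  0.066] [-70.  111.2]
0.6 [-0.228  0.084] [-74.5 105.8]
0.5 [-0.242  0.103] [-78.5 100.1]
0.4 [-0.253  0.124] [-81.9  93.9]
0.3 [-0.262  0.145] [-84.7  87.5]
0.2 [-0.269  0.167] [-86.8  80.8]
0.1 [-0.274  0.19 ] [-88.3  74. ]
-0.0 [-0.277  0.213] [-89.  67.]
```

>>> step_arm(
  linear=[
    [-0.2, 0, 0],
    [-0.4, 0, 0],
    [-0.6, 0, 0],
    [-0.75, 0, 0],
    [-0.873, -0.001, 0.001],
    [-0.873, -0.001, 0.001],
    [-0.873, -0.001, 0.001],
    [-0.873, -0.001, 0.001],
  ],
  turn=[0, 0, 0, 0, 0, 0, 0, 0],
  fingers=1,
)

```text
time_s: 16.7
ee_pos: [512.5, 187.8, 204.3]
ee_rot: [180.0, -0.0, 84.7]
force: [-0.1, -0.5, -0.9]
gripper_width: 0.7
gripper_force: 0.0
```

>>> step_arm(
  linear=[
    [0, 0, 0.1],
    [0, 0, 0.2],
    [0, 0, 0.244],
    [0, 0, 0.244],
    [0, 0, 0.244],
  ],
  turn=[0, 0, 0, 0, 0],
)

```text
time_s: 17.32
ee_pos: [513.2, 187.6, 132.1]
ee_rot: [179.9, -0.1, 84.7]
force: [-0.2, 0.1, 0.2]
gripper_width: 0.6
gripper_force: 0.0
```

>>> step_arm(
  linear=[
    [-0.027, 0, -0.003],
    [-0.054, 0, -0.007],
    [-0.066, 0, -0.006],
    [-0.077, 0, -0.006],
    [-0.088, 0, -0.004],
    [-0.1, 0, -0.002],
    [-0.111, 0, 0.001],
    [-0.122, 0, 0.004],
  ],
  turn=[0, 0, 0, 0, 0, 0, 0, 0],
)

```text
time_s: 18.32
ee_pos: [509.2, 150.5, 129.8]
ee_rot: [180.0, -0.0, 84.7]
force: [-0.5, 1.5, 0.2]
gripper_width: 0.3
gripper_force: 0.8
```

>>> step_arm(
  linear=[
    [-0.011, 0, 0.004],
    [-0.022, 0, 0.009],
    [-0.033, 0, 0.014],
    [-0.043, 0, 0.019],
    [-0.053, 0, 0.025],
    [-0.063, 0, 0.032],
  ],
  turn=[0, 0, 0, 0, 0, 0],
)

```text
time_s: 19.08
ee_pos: [507.4, 131.9, 120.2]
ee_rot: [180.0, -0.0, 84.7]
force: [1.8, 4.0, 0.2]
gripper_width: 0.4
gripper_force: 1.8
```

>>> step_arm(
  linear=[
    [-0.009, 0, 0.007],
    [-0.018, 0, 0.014],
    [-0.027, 0, 0.022],
    [-0.035, 0, 0.03],
    [-0.035, 0, 0.03],
  ],
  turn=[0, 0, 0, 0, 0],
)

```text
time_s: 19.7
ee_pos: [506.0, 120.8, 111.0]
ee_rot: [-180.0, 0.0, 84.7]
force: [1.7, 1.4, 0.1]
gripper_width: 0.3
gripper_force: 1.0
```

```bash
python3 - <<'E'
from h import *
from workcell import cams,env
s=cams.grab_frame("scene");pickle.dump(s,open("v2.pkl","wb"))
e=env.state();print(J(e["ee_pos"]),e["force"])
def py(f,p,y=-.7):
    o,d=ray(f,p);o,d=J(o),Z["R"].T@d;return o+d*(y-o[1])/d[1]
rs=red(s,(320,165,365,215));q=py(s,rs[0]);print(rs,q);a=from_ball(q[[0,2]]);print(a,bar(*a))
for th in(1.3,1.2,1.1,1.,.9,.8,.7,.6,.5,.3,.1):
    p=pin(th);print(th,p.round(1),"bar x if z=52:",(p[0]+np.sqrt(131**2-(p[1]-52)**2)).round(1))
E
```

```text
[-71.15998244   0.54195783 111.0316481 ] [0.65710291 2.14745097 0.83215451]
(array([333.1833897 , 198.97018665]), np.int32(18)) [100.25240085  -0.7         77.26603415]
[ 0.40592072 -0.00551588] [76.12038544 53.39877976]
1.3 [-45.8  68.8] bar x if z=52: 84.1
1.2 [-47.4  67.7] bar x if z=52: 82.6
1.1 [-48.9  66.3] bar x if z=52: 81.3
1.0 [-50.3  64.9] bar x if z=52: 80.1
0.9 [-51.5  63.3] bar x if z=52: 79.0
0.8 [-52.5  61.6] bar x if z=52: 78.1
0.7 [-53.4  59.8] bar x if z=52: 77.4
0.6 [-54.1  57.9] bar x if z=52: 76.8
0.5 [-54.6  56. ] bar x if z=52: 76.3
0.3 [-55.  52.] bar x if z=52: 76.0
0.1 [-54.6  48. ] bar x if z=52: 76.3
```

```bash
python3 - <<'E'
from h import *
s0=pickle.load(open("scene0.pkl","rb"));s1=pickle.load(open("v1.pkl","rb"))[0];s2=pickle.load(open("v2.pkl","rb"))
for f in(s0,s1,s2):
    c=f["color"][195:225,315:360].astype(int);m=(c[...,0]>1.6*c[...,2])&(c[...,0]>50);y,x=np.nonzero(m);o=np.argmax(y+.0*x)
    print(len(x),"left",x.min()+315,"bottom",y.max()+195,"right",x.max()+315)
cv2.imwrite("pics/g6.png",np.hstack([cv2.resize(f["color"][185:225,318:358],(395,395),interpolation=3) for f in(s1,s2)]))
E
```

```text
239 left 323 bottom 220 right 348
218 left 323 bottom 220 right 349
224 left 325 bottom 218 right 351
```

View pics/g6.png

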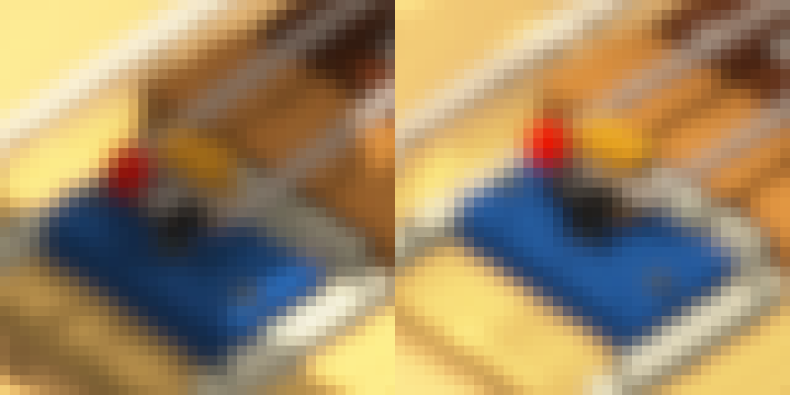

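The jaw has moved with the loop (its lower corner went from (205,355) to (225,345) within each half) and the bar is still under the lip. I'll continue pressing.

>>> step_arm(
  linear=[
    [-0.008, 0, 0.009],
    [-0.015, 0, 0.018],
    [-0.022, 0, 0.027],
    [-0.029, 0, 0.037],
    [-0.029, 0, 0.037],
  ],
  turn=[0, 0, 0, 0, 0],
)

```text
time_s: 20.38
ee_pos: [505.1, 112.2, 99.7]
ee_rot: [-180.0, 0.0, 84.7]
force: [1.0, 1.1, 0.8]
gripper_width: 0.4
gripper_force: 0.4
```

>>> step_arm(
  linear=[
    [-0.006, 0, 0.01],
    [-0.011, 0, 0.021],
    [-0.016, 0, 0.031],
    [-0.02, 0, 0.042],
    [-0.02, 0, 0.042],
  ],
  turn=[0, 0, 0, 0, 0],
)

```text
time_s: 21.0
ee_pos: [504.5, 106.3, 87.1]
ee_rot: [-179.9, 0.0, 84.7]
force: [-0.4, 0.3, -0.6]
gripper_width: 0.4
gripper_force: 0.0
```

>>> step_arm(
  linear=[
    [-0.004, 0, 0.011],
    [-0.007, 0, 0.022],
    [-0.007, 0, 0.022],
  ],
  turn=[0, 0, 0],
)

```text
time_s: 21.38
ee_pos: [504.4, 104.4, 80.5]
ee_rot: [-180.0, 0.0, 84.7]
force: [0.4, -0.6, 0.0]
gripper_width: 0.5
gripper_force: 0.0
```

```bash
python3 - <<'E'
from h import *
from workcell import cams,env
s=cams.grab_frame("scene");pickle.dump(s,open("v3.pkl","wb"))
e=env.state();print(J(e["ee_pos"]),e["force"])
def py(f,p,y=-.7):
    o,d=ray(f,p);o,d=J(o),Z["R"].T@d;return o+d*(y-o[1])/d[1]
rs=red(s,(320,165,365,215));q=py(s,rs[0]);print(rs,q);a=from_ball(q[[0,2]]);print(a,bar(*a))
c=s["color"][195:225,315:360].astype(int);m=(c[...,0]>1.6*c[...,2])&(c[...,0]>50);y,x=np.nonzero(m);print(x.min()+315,y.max()+195,x.max()+315)
E
```

```text
[-87.53113975   0.31472459  80.73061221] [-1.04872474 -0.82856536 -0.33250854]
(array([333.9503212 , 197.79014989]), np.int32(21)) [97.11695718 -0.7        80.07638942]
[0.0906854  0.05572174] [76.24085396 55.14973266]
325 218 351h.py:27: RuntimeWarning: The iteration is not making good progress, as measured by the 
 improvement from the last five Jacobian evaluations.
  def from_ball(b): return fsolve(lambda q:ball(*q)-b,[1.9,.0])
```

>>> step_arm(
  linear=[
    [-0.003, 0, 0.012],
    [-0.005, 0, 0.023],
    [-0.005, 0, 0.023],
  ],
  turn=[0, 0, 0],
)

```text
time_s: 21.8
ee_pos: [504.3, 103.0, 73.7]
ee_rot: [-180.0, 0.0, 84.7]
force: [-0.5, 0.1, 0.2]
gripper_width: 0.7
gripper_force: 0.0
```

>>> step_arm(
  linear=[
    [0, 0, 0.006],
    [0, 0, 0.01],
    [0, 0, 0.01],
  ],
  turn=[0, 0, 0],
)

```text
time_s: 22.18
ee_pos: [504.5, 103.1, 71.0]
ee_rot: [-180.0, -0.0, 84.7]
force: [0.3, -0.4, -0.3]
gripper_width: 0.3
gripper_force: 0.0
```

>>> step_arm(
  linear=[
    [0, 0, 0.004],
    [0, 0, 0.008],
    [0, 0, 0.008],
  ],
  turn=[0, 0, 0],
)

```text
time_s: 22.55
ee_pos: [504.5, 103.1, 68.5]
ee_rot: [-180.0, -0.0, 84.7]
force: [-0.5, 0.7, 0.3]
gripper_width: 0.5
gripper_force: 0.0
```

>>> step_arm(
  linear=[
    [0, 0, 0.002],
    [0, 0, 0.004],
    [0, 0, 0.004],
  ],
  turn=[0, 0, 0],
)

```text
time_s: 22.92
ee_pos: [504.7, 103.1, 67.8]
ee_rot: [180.0, -0.0, 84.7]
force: [-0.7, 1.0, 3.8]
gripper_width: 0.5
gripper_force: 1.8
```

>>> step_arm(
  linear=[
    [0, 0, 0.002],
    [0, 0, 0.003],
    [0, 0, 0.003],
  ],
  turn=[0, 0, 0],
)

```text
time_s: 23.3
ee_pos: [504.7, 103.1, 67.7]
ee_rot: [180.0, -0.0, 84.7]
force: [-2.4, -0.4, 9.5]
gripper_width: 0.4
gripper_force: 4.9
```

>>> step_arm(
  linear=[
    [0, 0, -0.1],
    [0, 0, -0.3],
    [-0.1, 0, -0.5],
    [-0.3, 0, -0.55],
    [-0.5, 0, -0.55],
    [-0.6, 0, -0.55],
    [-0.6, 0, -0.55],
    [-0.6, 0, -0.55],
  ],
  turn=[0, 0, 0, 0, 0, 0, 0, 0],
)

```text
time_s: 24.3
ee_pos: [487.9, -75.5, 231.3]
ee_rot: [-180.0, -0.0, 84.7]
force: [-0.7, 0.3, 0.3]
gripper_width: 1.1
gripper_force: 0.0
```

```bash
python3 - <<'E'
from h import *
from workcell import cams,env
s=cams.grab_frame("scene");t=cams.grab_frame("top");pickle.dump((s,t),open("v4.pkl","wb"))
print(env.state()["ee_pos"])
def py(f,p,y=-.7):
    o,d=ray(f,p);o,d=J(o),Z["R"].T@d;return o+d*(y-o[1])/d[1]
rs=red(s,(320,165,365,215));print(rs,py(s,rs[0]))
for f in(pickle.load(open("scene0.pkl","rb")),s):
    c=f["color"][195:225,315:360].astype(int);m=(c[...,0]>1.6*c[...,2])&(c[...,0]>50);y,x=np.nonzero(m);print("jaw",x.min()+315,y.max()+195,x.max()+315)
for nm,f in(("t0",pickle.load(open("top0.pkl","rb"))),("t",t)):
    g=f["color"][175:225,330:440].max(2);m=(g<38).astype(np.uint8);n,l,st,ce=cv2.connectedComponentsWithStats(m)
    print(nm,[(st[i].tolist(),J(onz(f,ce[i]+[330,175],56)).round(1).tolist()) for i in range(1,n) if st[i,4]>12])
    try:r=red(f,(335,175,375,215));print("ball px",r,J(onz(f,r[0],78)))
    except Exception as x:print("no ball")
E
```

```text
[487.99681721 -75.03052005 231.32720151]
(array([334.0257464 , 197.69648253]), np.int32(19)) [96.80617857 -0.7        80.26495484]
jaw 323 220 348
jaw 325 218 351
t0 [([66, 19, 4, 11, 33], [-32.7, -12.2, 56.0]), ([15, 20, 4, 8, 21], [97.2, 1.4, 56.0])]
ball px (array([351.54036153, 190.50903822]), np.int32(26)) [ 86.72251718 -16.20529165  78.        ]
t [([89, 28, 12, 8, 88], [-103.5, 0.1, 56.0])]
ball px (array([346.81280946, 195.81328861]), np.int32(22)) [97.17321726 -1.37586713 78.        ]
```

```bash
python3 -c "
from workcell import env
print(env.job_done())"
```

```text
the job is handed in; nothing more can be done
None
```

The job is handed in: the crossbar is hooked on the keeper's ledge under the lip, and the lever is pressed flat against its stop. The jaw has drawn about 10 mm onto the wood, though the clamping force and the offcut's final position were not measured.

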